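# Pull the transport lock and hold the belt tensioner back

## Task

On the belt drive unit, the flat lock plate blocks the sprung tensioner arm: draw the plate straight up out of its slotted block by its top edge, then lower it all the way to the floor of the open caddy, without dropping it in, and let go of it there. Then push the upright paddle of the tensioner arm back until the arm has gone past its click, and finish while holding it back there with the fingertips, so that a belt can be put on; the arm springs back if it is let go. Leave the little bottle, the beaker and the timer where they stand.

Things in the scene. Friction and masses are not known exactly. Their poses are not given: they have to be found in the camera images.
- drive: Belt drive unit, fixed to the table: grey bed 250 x 190 x 15 mm (x, y, z), tensioner arm along its middle, two dark pulleys 52 mm across at the back, tops at z = 87 mm, centred at (70, 62) and (88, -66) mm. Origin: centre of the bed's underside; axes turn with the unit (yaw within 0.35 rad); its -x edge is nearest the robot. The bed left (+y) of the arm's paddle is empty.
- lock_plate: Flat steel lock plate, 70 x 8 x 110 mm (x, y, z), about 0.12 kg, loose. Origin: centre of its lower edge; z points up to its top edge. Starts upright in the slotted block right (-y) of the arm, along the drive unit's x, lower edge at z = 15 mm, top edge at z = 125 mm, 13 mm above the paddle's top. It stops the arm after about 0.1 rad.
- caddy: Open-topped grey caddy, fixed to the table, 104 x 56 x 72 mm outside (x, y, z), walls and floor 5 mm. Origin: centre of its underside; it has its own yaw. The plate goes in upright, its width along the caddy's x; set down, its top edge is 115 mm above the table, 43 mm above the rim; released, it stands or leans against a wall.
- tensioner (a joint): Arm angle about its vertical pivot (rad). 0: at rest, pointing to the drive unit's -x; grows as the paddle goes to the unit's -y side (counter-clockwise from above). A tooth lifts the sprung pawl from 0.26, tops at 0.34, has clicked past by 0.42; end stop 0.62. Push at the paddle: 3 N at 0, 8 N at 0.5, the click 1 to 4 N more. It does not latch: let go, it springs back.
- paddle (a point): Centre of the upright aluminium paddle at the arm's end, 120 mm from the pivot, moving with the arm. Paddle: 34 mm long along the arm, 10 mm thick, z = 64 (top of the 14 mm wide arm beam) to 112 mm; push its left (+y) face or pinch it from above. A black roller, 26 mm across, top at z = 86 mm, stands on the arm 70 mm from the pivot.
- pivot (a point): Point on the vertical pivot axis of the tensioner arm, 88 mm above the table, fixed to the drive unit at (35, 0) mm.
- dropper: Bystander: little round white-capped bottle, 34 mm across, 62 mm tall, on the table left of the drive unit. Origin: centre of its underside.
- beaker: Bystander: small open beaker, 46 mm across, 58 mm tall, on the table right of the caddy. Origin: centre of its underside.
- timer: Bystander: flat white timer, 62 x 66 x 20 mm, near the front edge of the table left of the drive unit (a second timer lies farther off). Origin: centre of its underside.
- slot (a point): Centre of the slot's mouth, on top of the aluminium slotted block (85 x 25 mm, top at z = 45 mm), fixed to the drive unit at (-45, -22, 45) mm. Slot: open at the top, 73 mm long (drive x), 11 mm wide (drive y), 30 mm deep.
There are look-alikes about, which are no part of the job. There is more than one size of the lock_plate; the one meant has the size given above.

How it is judged:
On the way, in this order (a step that is already met when the one before it is completed fails the run):
1. the lock plate, held in the fingers, has been drawn clear out of the top of the slotted block (z of lock_plate in the frame of drive above 0.05 m and contact force between the fingers and lock_plate above 0.5 N), for 0.1 s.
2. the lock plate has been lowered in the fingers to within 25 mm of the caddy's floor, inside the caddy (z of lock_plate in the frame of caddy below 0.03 m and x of lock_plate in the frame of caddy between -0.047 and 0.047 m and y of lock_plate in the frame of caddy between -0.023 and 0.023 m and contact force between the fingers and lock_plate above 0.5 N), for 0.05 s.
3. the fingers have pushed the tensioner arm past its click (value of joint tensioner above 0.4 rad and contact force between the fingers and tensioner above 1.5 N), for 0.2 s.
At the end, for the whole second after the job is handed in: The fingers hold the tensioner arm still past its click (angle over 0.40 rad, finger force on the arm over 1.5 N), while the lock plate, released and at rest, stands in the caddy with its lower edge on the floor (edge centre inside the walls and less than 20 mm above the caddy's underside) (all of step 3 and velocity of joint tensioner between -0.1 and 0.1 rad/s and contact force between lock_plate and tensioner below 0.1 N and contact force between the fingers and lock_plate below 0.1 N and z of lock_plate in the frame of caddy below 0.02 m and x of lock_plate in the frame of caddy between -0.047 and 0.047 m and y of lock_plate in the frame of caddy between -0.023 and 0.023 m and linear speed of lock_plate below 0.05 m/s); the arm keeps its last pose, push and grip.
It fails at once if the bottle, the beaker or the timer is pushed more than 30 mm or knocked over (distance of any of dropper, beaker, timer from where it was at the start of the episode above 0.03 m or angle between any of dropper, beaker's own z axis and vertical above 0.6 rad).
It also fails if it takes over 50 s, if anything falls off the work surface, if the arm or the gripper's body presses on something with over 40 N, if the wrist force passes 120 N, or if a joint passes its speed limit or range.

## Robot

A 7-joint arm with a two-finger parallel gripper is mounted at the origin on a cart in front of the work surface, level with it; the furniture and walls round the work are solid. World frame = base frame: x ahead of the robot, y to its left, z up, the work surface at z = 0. Lengths are in m, angles in rad, forces in N, time in s.
With the tool pointing down it reaches from about 0.4 to 0.85 m from the base axis. Payload 10.4 kg.
Tool frame: the origin (TCP) lies at the very end of the fingers, on their centre line; the grasp point (between the pads) lies 19 mm behind it (r.pinch_z is the distance from the TCP to the grasp point, in m); z points along the fingers, y is the line along which they close (so a half turn about z gives the same grasp; the last joint's range is limited). The gripper opens to 87 mm and grips with 3 to 60 N. Pads are 19 mm wide; open, the fingers measure 117 mm over their backs; the gripper's body (75 mm by 190 mm) begins 51 mm behind the grasp point.
Start: joints at [1.231, 0.332, -0.065, 1.46, 0.022, 1.35, -0.088], TCP at [0.195, -0.594, 0.223] pointing down, gripper open.
Joint ranges: [-2.6, 2.6], [-0.5, 2.12], [-1.47, 1.34], [0.16, 2.42], [-1.27, 4.41], [0.06, 2.06], [-2.6, 2.6]. Speed limits (rad/s): [2.22, 2.22, 2.79, 2.79, 3.14, 3.14, 3.14].

## Interface

Orientations are given as a unit quaternion [x, y, z, w].
In Python, from bench import sensors, vision, r gives the robot as it stands.
- The arm moves only by the shell command python3 -m crank 'ROWS' [OPENING] [FORCE]. ROWS is JSON, a list of rows, each a list of 2 entries, a list of its own where there are three numbers: the shift along the tool's x, y, z normalised to -1 to 1, where 1 is 3 cm, then the turn about the tool's z normalised to -1 to 1, where 1 is 8 degrees. A call has 1 to 12 rows; each row shifts and turns the commanded pose from where the row before left it, along the tool's axes as they then stand; what a row does not reach is not made up. A row lasts 1/8 s, in which the tool goes at most 62.5 mm and 10.7 degrees, less where a joint would pass 70% of its speed; a pose out of reach is approached as far as the arm can. A call with a number of a shift or a turn outside -1 to 1 is refused whole. A call with a gripper value outside its range is refused whole. OPENING is the opening, from 0 (shut) to 1 (fully open), set as the call begins (- or left out, the last holds). The fingers move at their own pace and stop on an object; FORCE is the grip in N (left out, the last holds). Time passes only in rows, so rows that do not move let the fingers close. It gives the time, the measured TCP pose, the force, the opening and the grip force at its end, in the units of the state.
- sensors.read_state(): the state, without advancing time (a new reading comes with each control period).
- vision.camera(name): name is "side" or "top"; returns the picture (480x640x3 uint8, red, green, blue); there is no depth.
- vision.camera_model(name): a dict with "vertical_fov" (degrees; the focal length in pixels is half the picture's height over the tangent of half this angle, whatever the lens; pixels are square), "cx", "cy" (the principal point, pixels), "dist" ([k1, k2, p1, p2, k3] as OpenCV has them; the pictures are not rectified), "camera_from_world" (4x4, takes a point from world to camera coordinates). Camera axes: x right, y down, z forward; pixel columns grow to the right and rows downward; lengths in m; the calibration is good to about 2 mm. A picture is of the moment at which its call begins. camera_model takes no time and is no camera call.
- r.close_job(): hands the job in; it is judged then, once.
The state is a dict: "time": time; "joint_positions": joint angles; "joint_vel": joint speeds; "joint_torque": joint torques, N m; "ee_pos": TCP position; "eef_rot": TCP orientation; "ft_force": force on the tool from outside, world axes, zero at the start; "torque": the same for the moment, N m; "width": finger opening in m; "grip_force": force on a finger pad.
Only numpy, scipy, OpenCV 4.12 (cv2) and the standard library are available. Lean on these libraries where they do the work, as an engineer would, in place of code of your own. Each camera call takes 0.05 s, during which the arm holds its last target. There are 200 camera calls.

## Working session

There is one attempt and no reset: what is moved stays moved. The work goes in short steps, Python scripts to look and compute and a shell command to move; the robot and the scene stay as the last step left them, time stands still between calls to the robot, and variables do not carry over. Pictures are saved under pics/ and viewed, at most 10 in all, crops included, and the job is handed in when it is done.

```bash
mkdir -p pics; ls; python3 - <<'E'
from bench import sensors, vision, r
import cv2, json, numpy as np
for n in("top","side"):
    im=vision.camera(n); cv2.imwrite(f"pics/{n}0.png",im[:,:,::-1]); m=vision.camera_model(n); print(n,m)
s=sensors.read_state(); print(s["time"],s["ee_pos"],s["eef_rot"],s["width"],s["ft_force"],r.pinch_z)
E
```

```text
pics
top {'vertical_fov': 46.489893613886075, 'cx': 313.12328676537055, 'cy': 246.42255865241793, 'dist': array([-0.16265775,  0.        ,  0.        ,  0.        ,  0.        ]), 'camera_from_world': array([[ 0.02064553, -0.99976785,  0.00616547,  0.0207056 ],
       [-0.98987871, -0.02130658, -0.14030744,  0.52847977],
       [ 0.14040623, -0.00320634, -0.99008879,  1.29225831],
       [ 0.        ,  0.        ,  0.        ,  1.        ]])}
side {'vertical_fov': 57.018547932469126, 'cx': 320.36604767648737, 'cy': 242.50046661101126, 'dist': array([-0.10591419,  0.        ,  0.        ,  0.        ,  0.        ]), 'camera_from_world': array([[-0.83884392, -0.54436772, -0.00215835,  0.42745836],
       [-0.19430333,  0.30311088, -0.93293623,  0.17030079],
       [ 0.50851459, -0.78216851, -0.36003518,  0.7266481 ],
       [ 0.        ,  0.        ,  0.        ,  1.        ]])}
0.1 [ 0.19460003 -0.59355955  0.22185117] [ 9.87480535e-01  1.57739628e-01 -1.31927199e-04 -6.20993984e-04] 0.08710956804652557 [-0.45115381  0.13713467 -0.48771198] 0.0187
```

View pics/top0.png

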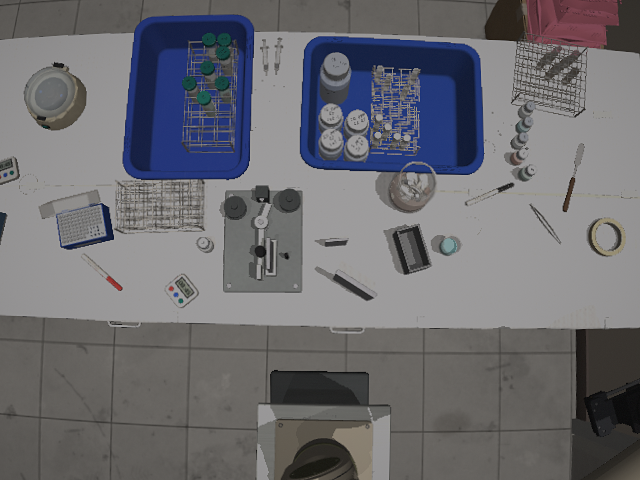

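View pics/side0.png

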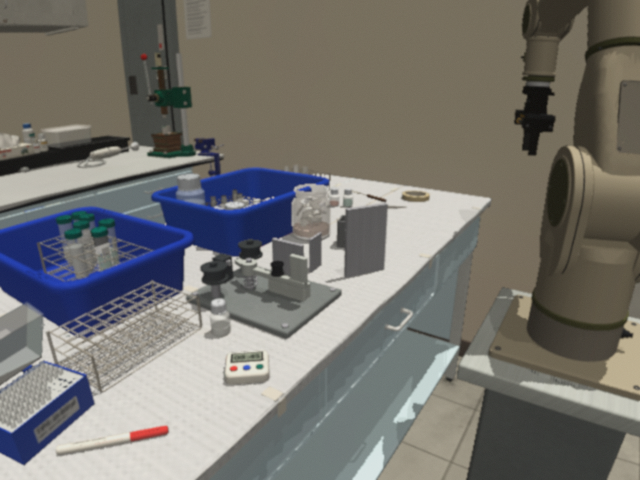

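The top view shows the drive around (262,240), with the plate in its slot at about (270,257). Other upright plates stand at (333,241) and (347,283). The caddy is at (411,248), the beaker at (448,245), the bottle at (204,243) and the timer at (181,290). The side view shows the paddle at (298,272), a tall plate at (365,240) and a shorter one at (298,252).

Possible lock plates: the one in the slot (270,257), the small one (333,241) and the large one (347,283). By the description it is the one in the slotted block. I'll check that in a close crop.

```bash
cat > h.py <<'E'
import numpy as np, cv2
from bench import vision
def KD(n):
    m=vision.camera_model(n); f=240/np.tan(np.radians(m["vertical_fov"]/2))
    return np.array([[f,0,m["cx"]],[0,f,m["cy"]],[0,0,1]]),np.array(m["dist"]),np.array(m["camera_from_world"])
def ray(n,px):
    K,D,T=KD(n); p=cv2.undistortPoints(np.array(px,float).reshape(-1,1,2),K,D).reshape(-1,2)
    d=np.c_[p,np.ones(len(p))]@T[:3,:3]; return -T[:3,:3].T@T[:3,3],d
def plane(n,px,z):
    o,d=ray(n,px); return o+d*((z-o[2])/d[:,2])[:,None]
def proj(n,P):
    K,D,T=KD(n); return cv2.projectPoints(np.array(P,float).reshape(-1,1,3),cv2.Rodrigues(T[:3,:3])[0],T[:3,3],K,D)[0].reshape(-1,2)
def tri(a,b):
    o1,d1=ray("top",a);o2,d2=ray("side",b);d1=d1[0];d2=d2[0]
    s=np.linalg.lstsq(np.c_[d1,-d2],o2-o1,rcond=None)[0]; p,q=o1+d1*s[0],o2+d2*s[1]
    return (p+q)/2,np.linalg.norm(p-q)
E
python3 - <<'E'
import cv2,numpy as np
t=cv2.imread("pics/top0.png"); s=cv2.imread("pics/side0.png")
a=cv2.resize(t[180:300,215:315],None,fx=4,fy=4,interpolation=cv2.INTER_CUBIC)
b=cv2.resize(t[215:285,380:465],None,fx=4,fy=4,interpolation=cv2.INTER_CUBIC)
b=cv2.copyMakeBorder(b,0,480-280,0,0,cv2.BORDER_CONSTANT)
cv2.imwrite("pics/c1.png",np.hstack([a,b]))
cv2.imwrite("pics/c2.png",cv2.resize(s[190:340,190:390],None,fx=4,fy=4,interpolation=cv2.INTER_CUBIC))
E
```

```text
(no output)
```

View pics/c1.png

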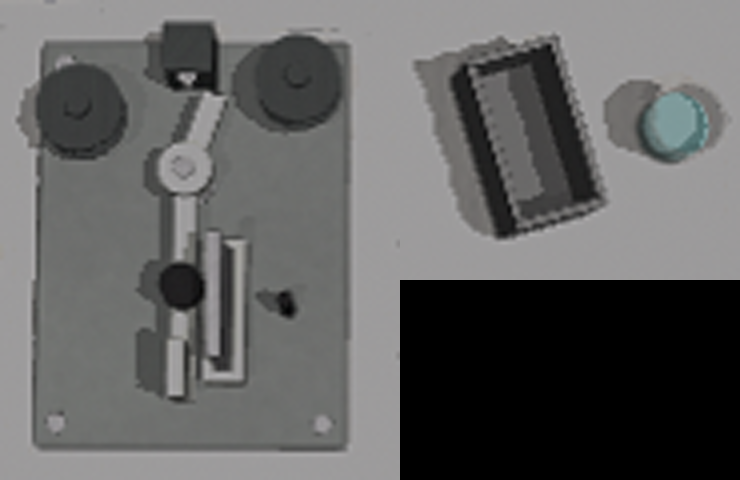

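View pics/c2.png

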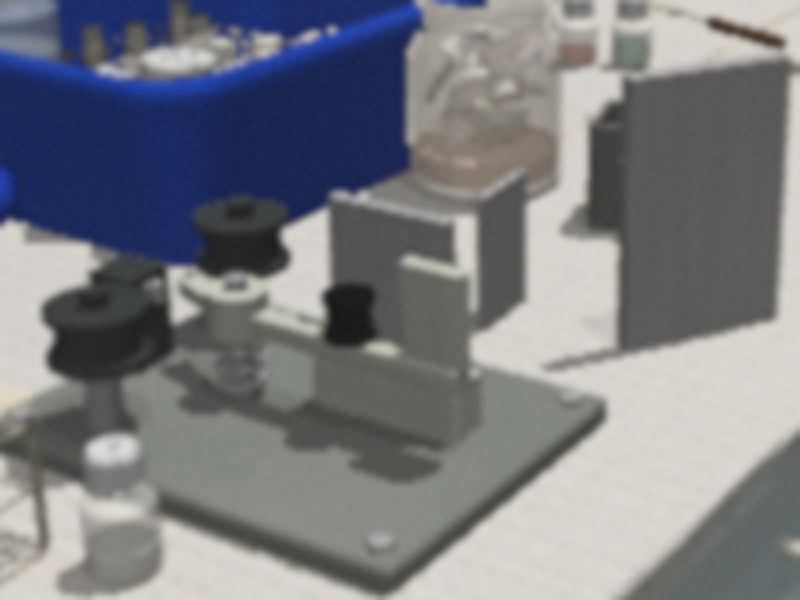

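The crop shows the plate in the slot, its top edge running (211,230) to (216,357) in crop pixels. That makes it about 70 mm long and 13 mm above the paddle, so it is the one meant. The two loose plates are another size and not in a block. The caddy rim corners are at about (470,70), (556,38), (605,205) and (514,226).

```bash
cat > fit.py <<'E'
from h import *
def rig(model,pts):
    m=np.array(model,float);p=np.array(pts)[:,:2];mc,pc=m.mean(0),p.mean(0)
    a=(m-mc);b=(p-pc);th=np.arctan2((a[:,0]*b[:,1]-a[:,1]*b[:,0]).sum(),(a*b).sum())
    R=np.array([[np.cos(th),-np.sin(th)],[np.sin(th),np.cos(th)]]);t=pc-R@mc
    return R,t,th,(m@R.T+t-p)*1000
c1=lambda P:[(215+(x+.5)/4-.5,180+(y+.5)/4-.5) for x,y in P]
c2=lambda P:[(380+(x-400+.5)/4-.5,215+(y+.5)/4-.5) for x,y in P]
R,t,th,e=rig([(.125,.095),(.125,-.095),(-.125,-.095),(-.125,.095)],plane("top",c1([(42,43),(350,43),(347,447),(33,446)]),.015))
print("drive",t,th,"\n",e.round(1))
Rc,tc,tch,ec=rig([(.052,.028),(.052,-.028),(-.052,-.028),(-.052,.028)],plane("top",c2([(470,70),(556,38),(605,205),(514,226)]),.072))
print("caddy",tc,tch,"\n",ec.round(1))
D=lambda x,y,z:np.r_[R@[x,y]+t,z]
if __name__=="__main__":
    pl=plane("top",c1([(211,232),(216,356)]),.125); print("plate top ends",pl, "yaw",np.arctan2(*(pl[0]-pl[1])[[1,0]]), "exp",D(-.01,-.022,.125),D(-.08,-.022,.125))
    print("pivot",D(.035,0,.088),plane("top",c1([(184,167)]),.088),"paddle",D(-.085,0,.112),plane("top",c1([(176,366)]),.112),"slot",D(-.045,-.022,.045))
    im=cv2.imread("pics/top0.png");
    for n in("top","side"):
        print(n,proj(n,[D(x,y,.015) for x,y in((.125,.095),(.125,-.095),(-.125,-.095),(-.125,.095))]+[D(-.01,-.022,.125),D(-.08,-.022,.125),D(-.102,0,.112),D(-.068,0,.112)]).round(1).tolist())
    print("bottle",plane("top",[(204.5,241)],.062),"beaker",plane("top",c2([(675,125)]),.058),"big plate",plane("top",[(347,283)],.1))
E
python3 fit.py
```

```text
drive [0.54383245 0.15431827] 0.019147437066817097 
 [[ 1.   0.1]
 [ 1.   0.1]
 [-1.1 -0.7]
 [-0.9  0.6]]
caddy [ 0.52381331 -0.20250551] 0.28552995128629544 
 [[ 4.9  2.5]
 [ 0.4 -0.2]
 [-1.4 -1.3]
 [-3.9 -1.1]]
plate top ends [[0.5330651  0.134393   0.125     ]
 [0.46381243 0.12942    0.125     ]] yaw 0.07168642820926717 exp [0.5342555  0.13213084 0.125     ] [0.46426833 0.1307906  0.125     ]
pivot [0.57882603 0.15498839 0.088     ] [[0.57641286 0.15418584 0.088     ]] paddle [0.45884803 0.15269083 0.112     ] [[0.45900038 0.15259968 0.112     ]] slot [0.49926191 0.13146072 0.045     ]
top [[225.1, 190.0], [302.1, 190.0], [301.7, 291.8], [222.6, 291.5], [268.4, 237.1], [268.0, 268.4], [258.5, 278.8], [258.7, 263.6]]
side [[184.3, 294.6], [247.1, 261.9], [341.9, 288.0], [286.6, 331.7], [272.1, 237.3], [302.2, 244.2], [305.7, 257.1], [290.2, 253.3]]
bottle [[0.53178114 0.28734848 0.062     ]] beaker [[ 0.53317932 -0.28835912  0.058     ]] big plate [[ 0.43760256 -0.04583291  0.1       ]]
```

```bash
cat > go.py <<'E'
import sys,numpy as np
from bench import sensors
s=sensors.read_state(); x,y=s["eef_rot"][:2]; a=2*np.arctan2(y,x)
def goto(p,yaw):
    d=np.array(p)-s["ee_pos"]; t=np.array([[np.cos(yaw),np.sin(yaw),0],[np.sin(yaw),-np.cos(yaw),0],[0,0,-1]])
    tw=(a-yaw+np.pi/2)%np.pi-np.pi/2
    print("t",round(s["time"],2),"at",s["ee_pos"].round(4),"yaw",round(a,3),"tool shift units (at target yaw)",(t@d/.03).round(2),"turn units",round(np.degrees(tw)/8,2),"F",s["ft_force"].round(1),"w",round(s["width"],4),"g",round(s["grip_force"],1),"j",s["joint_positions"].round(2))
if __name__=="__main__":
    v=list(map(float,sys.argv[1:])); goto(v[:3],v[3])
E
python3 -m crank '[[[0,0,-1],0.7],[[1,0,0],0.7],[[1,0,0],0.73]]' 0.5
python3 go.py 0.4993 0.1315 0.25 0.0191
```

```text
time: 0.48
ee_pos: [0.2542, -0.5836, 0.2526]
eef_rot: [1.0, 0.008, 0.0, 0.0]
ft_force: [0.3, 0.3, -0.5]
width: 0.0646
grip_force: 0.0
t 0.47 at [ 0.2542 -0.5836  0.2526] yaw 0.015 tool shift units (at target yaw) [  8.62 -23.68   0.09] turn units -0.03 F [ 0.3  0.3 -0.5] w 0.0646 g 0.0 j [ 1.13  0.34 -0.05  1.38  0.02  1.42 -0.48]
```

```bash
python3 -m crank '[[[0.7,-0.7,0],0],[[0.7,-0.7,0],0],[[0.7,-0.7,0],0],[[0.7,-0.7,0],0],[[0.7,-1,0],0],[[0.7,-1,0],0],[[0.7,-1,0],0],[[0.7,-1,0],0],[[0.7,-1,0],0],[[0.7,-1,0],0],[[0.6,-1,0],0],[[0.5,-1,0],0]]'
python3 -m crank '[[[0.4,-1,0],0],[[0,-1,0],0],[[0,-1,0],0],[[0,-1,0],0],[[0,-1,0],0],[[0,-1,0],0],[[0,-1,0],0],[[0,-1,0],0],[[0,-1,0],0],[[0,-1,0],0],[[0,-1,0],0],[[0,-1,0],0]]'
python3 go.py 0.4993 0.1315 0.25 0.0191
```

```text
time: 1.98
ee_pos: [0.4908, -0.2539, 0.2521]
eef_rot: [1.0, 0.01, -0.0, -0.0]
ft_force: [1.2, -0.6, -0.4]
width: 0.0434
grip_force: 0.0
time: 3.48
ee_pos: [0.4952, 0.1059, 0.2523]
eef_rot: [1.0, 0.01, -0.0, 0.0]
ft_force: [-0.5, 0.2, 0.8]
width: 0.0437
grip_force: 0.0
t 3.48 at [0.4952 0.1059 0.2523] yaw 0.019 tool shift units (at target yaw) [ 0.15 -0.85  0.08] turn units 0.0 F [-0.5  0.2  0.8] w 0.0437 g 0.0 j [ 0.28  0.1  -0.62  1.7   0.06  1.37 -1.9 ]
```

```bash
python3 -m crank '[[[0.15,-0.85,0],0],[[0,0,0],0],[[0,0,1],0],[[0,0,1],0],[[0,0,0.7],0],[[0,0,0],0]]'
python3 go.py 0.4993 0.1315 0.096 0.0191
python3 - <<'E'
from bench import vision
import cv2,numpy as np
a=vision.camera("side")[190:330,200:400,::-1]; cv2.imwrite("pics/s1.png",cv2.resize(a,None,fx=4,fy=4,interpolation=cv2.INTER_CUBIC))
E
```

```text
time: 4.22
ee_pos: [0.4986, 0.1292, 0.1701]
eef_rot: [1.0, 0.009, -0.002, 0.0]
ft_force: [0.2, -0.2, 0.5]
width: 0.0433
grip_force: 0.0
t 4.22 at [0.4986 0.1292 0.1701] yaw 0.018 tool shift units (at target yaw) [ 0.03 -0.07  2.47] turn units -0.01 F [ 0.2 -0.2  0.5] w 0.0433 g 0.0 j [ 0.24  0.18 -0.64  1.79  0.12  1.21 -1.99]
```

View pics/s1.png

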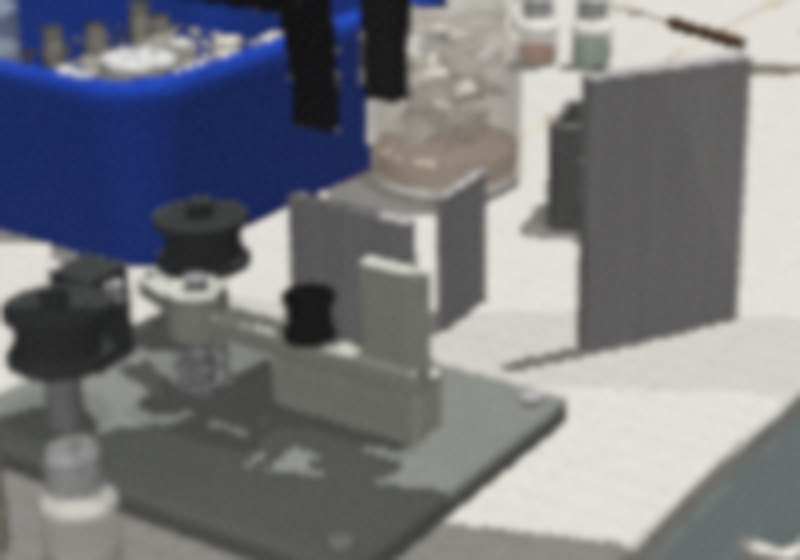

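The fingers straddle the slot plate from above (tips at crop (318,128) and (388,98), plate top (290..415,200..220)), so I'm going down to grip it.

```bash
python3 -m crank '[[[0,-0.07,0.8],0],[[0,0,0.8],0],[[0,0,0.8],0],[[0,0,0],0],[[0,0,0],0]]'
python3 -m crank '[[[0,0,0],0],[[0,0,0],0],[[0,0,0],0],[[0,0,0],0],[[0,0,0],0],[[0,0,0],0]]' 0 25
python3 go.py 0.4993 0.1315 0.096 0.0191
```

```text
time: 4.9
ee_pos: [0.5004, 0.1328, 0.1011]
eef_rot: [1.0, 0.01, 0.001, -0.0]
ft_force: [0.9, 0.1, 1.3]
width: 0.0437
grip_force: 0.0
time: 5.65
ee_pos: [0.4995, 0.1326, 0.0996]
eef_rot: [1.0, 0.01, 0.0, 0.0]
ft_force: [-1.2, -0.7, 1.2]
width: 0.0079
grip_force: 25.0
t 5.65 at [0.4995 0.1326 0.0996] yaw 0.019 tool shift units (at target yaw) [-0.01  0.04  0.12] turn units 0.0 F [-1.2 -0.7  1.2] w 0.0079 g 25.0 j [ 0.21  0.27 -0.63  1.86  0.18  1.07 -2.04]
```

```bash
python3 -m crank '[[[0,0,-0.3],0],[[0,0,-0.4],0],[[0,0,-0.5],0],[[0,0,-0.5],0],[[0,0,-0.5],0],[[0,0,-0.6],0],[[0,0,-0.7],0],[[0,0,-0.8],0],[[0,0,-0.8],0],[[0,0,-0.8],0],[[0,0,0],0],[[0,0,0],0]]'
python3 go.py 0.5238 -0.2025 0.275 0.2855
```

```text
time: 7.15
ee_pos: [0.4991, 0.1326, 0.2759]
eef_rot: [1.0, 0.01, -0.0, 0.0]
ft_force: [-0.2, -0.4, -1.7]
width: 0.008
grip_force: 25.0
t 7.15 at [0.4991 0.1326 0.2759] yaw 0.019 tool shift units (at target yaw) [-2.36 10.95  0.03] turn units -1.91 F [-0.2 -0.4 -1.7] w 0.008 g 25.0 j [ 0.25  0.11 -0.64  1.63  0.07  1.42 -1.95]
```

```bash
python3 -m crank '[[[0.05,0.6,0],0],[[0.05,0.9,0],0],[[0.05,1,0],0],[[0.05,1,0],0],[[0.05,1,0],0],[[0.05,1,0],0],[[0.05,1,0],0],[[0.05,1,0],0],[[0.05,1,0],0],[[0.05,1,0],0],[[0.05,1,0],0],[[0.05,0.7,0],0]]'
python3 -m crank '[[[0,0,0],-0.6],[[0,0,0],-0.7],[[0,0,0],-0.6],[[0,0,0],0]]'
python3 go.py 0.5238 -0.2025 0.275 0.2855
python3 - <<'E'
from bench import vision
import cv2,numpy as np
a=vision.camera("top")[195:315,350:500,::-1];
b=vision.camera("side")[140:260,270:420,::-1]
cv2.imwrite("pics/s2.png",cv2.resize(np.vstack([np.hstack([a,b])]),None,fx=2.66,fy=2.66,interpolation=cv2.INTER_CUBIC))
E
```

```text
time: 8.65
ee_pos: [0.5234, -0.2042, 0.2753]
eef_rot: [1.0, 0.009, -0.001, -0.0]
ft_force: [-0.1, 0.5, -1.7]
width: 0.0083
grip_force: 25.0
time: 9.15
ee_pos: [0.5239, -0.2025, 0.276]
eef_rot: [0.99, 0.142, -0.0, -0.0]
ft_force: [-0.3, 0.1, -1.3]
width: 0.0076
grip_force: 25.0
t 9.15 at [ 0.5239 -0.2025  0.276 ] yaw 0.285 tool shift units (at target yaw) [-0.   -0.    0.03] turn units -0.01 F [-0.3  0.1 -1.3] w 0.0076 g 25.0 j [ 0.63  0.19 -0.39  1.53  0.07  1.43 -1.05]
```

View pics/s2.png

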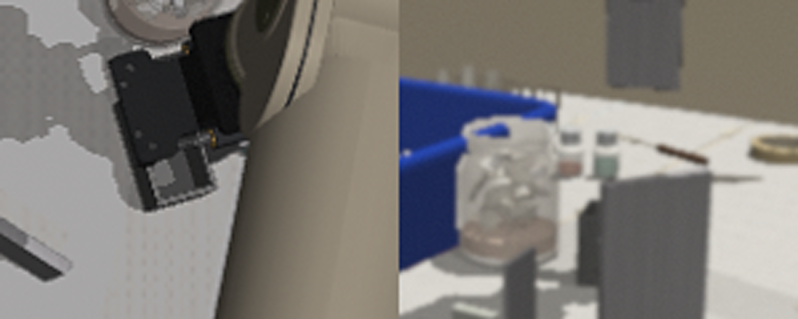

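```bash
python3 - <<'E'
from fit import *
C=lambda x,y,z:np.r_[Rc@[x,y]+tc,z]
p=plane("top",c2([(470,70),(556,38),(605,205),(514,226),(463,66),(500,238)]),.072)[:,:2]
for i,j in((0,1),(1,2),(2,3),(3,0),(4,5)): d=p[j]-p[i];print(i,j,np.linalg.norm(d)*1000,np.arctan2(d[1],d[0]))
q=proj("top",[C(x,y,.072) for x,y in((.052,.028),(.052,-.028),(-.052,-.028),(-.052,.028))])
o=cv2.imread("pics/top0.png")[205:295,370:480]; o=cv2.resize(o,None,fx=6,fy=6,interpolation=cv2.INTER_CUBIC)
cv2.polylines(o,[np.round(((q-[370,205])+.5)*6).astype(int)],True,(0,0,255),1)
cv2.imwrite("pics/ov.png",o)
E
```

```text
drive [0.54383245 0.15431827] 0.019147437066817097 
 [[ 1.   0.1]
 [ 1.   0.1]
 [-1.1 -0.7]
 [-0.9  0.6]]
caddy [ 0.52381331 -0.20250551] 0.28552995128629544 
 [[ 4.9  2.5]
 [ 0.4 -0.2]
 [-1.4 -1.3]
 [-3.9 -1.1]]
0 1 54.828781994048576 -1.1930842258887528
1 2 101.95187162821448 -2.8606569350401694
2 3 55.15404994392904 1.8134299489336645
3 0 94.54356990140992 0.2752095467267233
4 5 102.6895860712317 -2.929436204159455
```

View pics/ov.png

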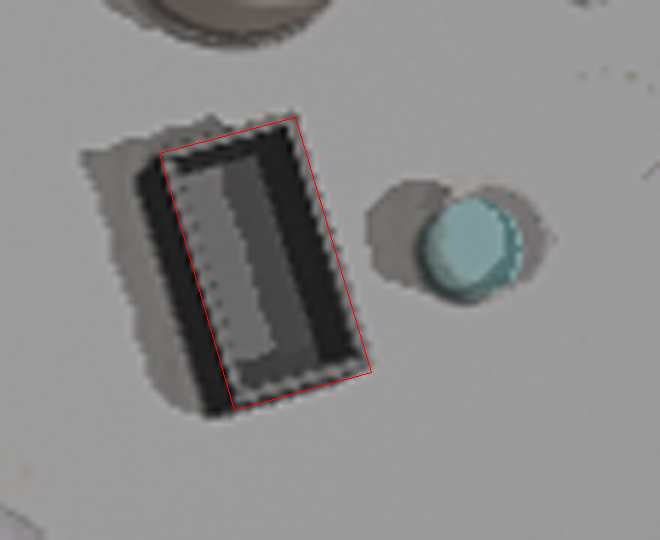

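The overlay follows the rim to about 1 mm (corners at (162,153), (297,118), (371,372) and (234,410) in the crop). Lowering.

```bash
python3 -m crank '[[[0,0,0.6],0],[[0,0,0.8],0],[[0,0,0.8],0],[[0,0,0.7],0],[[0,0,0.6],0],[[0,0,0.6],0],[[0,0,0.5],0],[[0,0,0.4],0],[[0,0,0.4],0],[[0,0,0.2],0],[[0,0,0],0]]'
python3 go.py 0.5238 -0.2025 0.0905 0.2855
```

```text
time: 10.62
ee_pos: [0.5239, -0.2028, 0.1083]
eef_rot: [0.99, 0.142, -0.0, -0.0]
ft_force: [-0.4, -0.6, -1.5]
width: 0.0077
grip_force: 25.0
t 10.62 at [ 0.5239 -0.2028  0.1083] yaw 0.285 tool shift units (at target yaw) [ 0.   -0.01  0.59] turn units -0.01 F [-0.4 -0.6 -1.5] w 0.0077 g 25.0 j [ 0.61  0.31 -0.38  1.75  0.13  1.1  -1.1 ]
```

```bash
python3 -m crank '[[[0,0,0.15],0],[[0,0,0.15],0],[[0,0,0.15],0],[[0,0,0.1],0],[[0,0,0.05],0],[[0,0,0],0]]'
```

```text
time: 11.38
ee_pos: [0.5239, -0.2029, 0.0905]
eef_rot: [0.99, 0.142, -0.0, 0.0]
ft_force: [0.2, 0.2, -2.0]
width: 0.0073
grip_force: 25.0
```

```bash
python3 -m crank '[[[0,0,0.05],0],[[0,0,0.05],0],[[0,0,0],0]]'
```

```text
time: 11.75
ee_pos: [0.5246, -0.2033, 0.0895]
eef_rot: [0.99, 0.142, 0.001, 0.001]
ft_force: [-6.1, 1.6, 15.6]
width: 0.0077
grip_force: 25.0
```

```bash
python3 -m crank '[[[0,0,-0.03],0],[[0,0,0],0],[[0,0,0],0],[[0,0,0],0],[[0,0,0],0],[[0,0,0],0]]' 1 
python3 -m crank '[[[0,0,-0.4],0],[[0,0,-0.8],0],[[0,0,-1],0],[[0,0,-1],0],[[0,0,-1],0],[[0,0,-1],0],[[0,0,-1],0],[[0,0,0],0]]' 
python3 - <<'E'
from fit import *
from go import goto
goto(D(-.085,0.04,.26),th)
E
```

```text
time: 12.5
ee_pos: [0.524, -0.2028, 0.0884]
eef_rot: [0.99, 0.142, 0.0, 0.0]
ft_force: [-0.3, 0.8, 0.5]
width: 0.0601
grip_force: 0.0
time: 13.5
ee_pos: [0.5251, -0.203, 0.2778]
eef_rot: [0.99, 0.142, 0.002, 0.001]
ft_force: [-1.5, 1.3, 0.1]
width: 0.087
grip_force: 0.0
drive [0.54383245 0.15431827] 0.019147437066817097 
 [[ 1.   0.1]
 [ 1.   0.1]
 [-1.1 -0.7]
 [-0.9  0.6]]
caddy [ 0.52381331 -0.20250551] 0.28552995128629544 
 [[ 4.9  2.5]
 [ 0.4 -0.2]
 [-1.4 -1.3]
 [-3.9 -1.1]]
t 13.5 at [ 0.5251 -0.203   0.2778] yaw 0.285 tool shift units (at target yaw) [ -1.98 -13.23   0.59] turn units 1.9 F [-1.5  1.3  0.1] w 0.087 g 0.0 j [ 0.63  0.19 -0.39  1.53  0.07  1.43 -1.05]
```

```bash
python3 -m crank '[[[0,0,0],0.6],[[0,-0.6,0],0.7],[[-0.2,-0.9,0],0.6],[[-0.2,-1,0],0],[[-0.2,-1,0],0],[[-0.2,-1,0],0],[[-0.2,-1,0],0],[[-0.2,-1,0],0],[[-0.2,-1,0],0],[[-0.2,-1,0],0],[[-0.2,-1,0],0],[[-0.2,-1,0],0]]' 0 10
python3 -m crank '[[[0,-1,0],0],[[0,-1,0],0],[[0,-0.7,0],0],[[0,0,0],0]]'
python3 - <<'E' | tail -1
from fit import *
from go import goto
goto(D(-.085,0.045,.078),th)
cv2.imwrite("pics/chk.png",cv2.resize(np.ascontiguousarray(vision.camera("top")[205:295,370:480,::-1]),None,fx=5,fy=5,interpolation=cv2.INTER_CUBIC))
E
```

```text
time: 15.0
ee_pos: [0.4518, 0.1108, 0.2742]
eef_rot: [1.0, 0.01, -0.0, 0.0]
ft_force: [1.4, -0.2, 0.1]
width: 0.0006
grip_force: 0.0
time: 15.5
ee_pos: [0.4501, 0.1923, 0.2742]
eef_rot: [1.0, 0.011, -0.0, -0.0]
ft_force: [0.5, -0.8, 0.5]
width: 0.0007
grip_force: 0.0
t 15.5 at [0.4501 0.1923 0.2742] yaw 0.022 tool shift units (at target yaw) [ 0.27 -0.17  6.54] turn units 0.02 F [ 0.5 -0.8  0.5] w 0.0007 g 0.0 j [ 0.23  0.05 -0.74  1.69  0.04  1.41 -2.07]
```

View pics/chk.png

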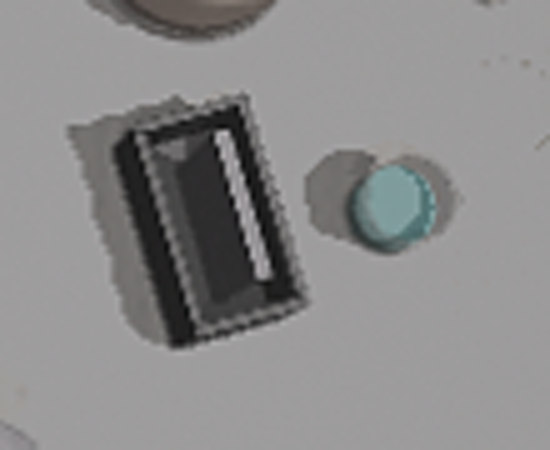

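The plate stands upright in the caddy, its top edge running (223,132) to (263,280), and the beaker is undisturbed. Next I bring the closed fingers down beside the paddle.

```bash
python3 -m crank '[[[0.27,-0.3,0.5],0],[[0,0,0.9],0],[[0,0,1],0],[[0,0,1],0],[[0,0,1],0],[[0,0,0.9],0],[[0,0,0.7],0],[[0,0,0.5],0],[[0,0,0],0],[[0,0,0],0]]'
python3 - <<'E' | tail -1
from fit import *
from go import goto
goto(D(-.085,0.022,.078),th)
E
```

```text
time: 16.8
ee_pos: [0.4593, 0.2, 0.0802]
eef_rot: [1.0, 0.01, 0.001, -0.0]
ft_force: [0.1, 0.4, 0.6]
width: 0.0003
grip_force: 0.0
t 16.8 at [0.4593 0.2    0.0802] yaw 0.019 tool shift units (at target yaw) [-0.04  0.84  0.07] turn units -0.0 F [0.1 0.4 0.6] w 0.0003 g 0.0 j [ 0.15  0.28 -0.73  1.92  0.21  1.03 -2.22]
```

```bash
python3 -m crank '[[[0,0.3,0],0],[[0,0.3,0],0],[[0,0.2,0],0],[[0,0.1,0],0],[[0,0,0],0],[[0,0,0],0]]'
python3 - <<'E' | tail -1
from fit import *
from go import goto
goto(D(-.085,0.02,.078),th)
E
```

```text
time: 17.55
ee_pos: [0.4592, 0.1733, 0.0795]
eef_rot: [1.0, 0.01, 0.0, -0.0]
ft_force: [0.6, 1.4, 0.1]
width: 0.0003
grip_force: 0.0
t 17.55 at [0.4592 0.1733 0.0795] yaw 0.02 tool shift units (at target yaw) [-0.03  0.02  0.05] turn units 0.0 F [0.6 1.4 0.1] w 0.0003 g 0.0 j [ 0.2   0.25 -0.72  1.94  0.19  1.02 -2.16]
```

Just at contact. Swinging along the arc, about 0.05 rad per row.

```bash
python3 -m crank '[[[-0.03,0.2,0],-0.36],[[-0.03,0.2,0],-0.36],[[-0.03,0.2,0],-0.36],[[-0.03,0.2,0],-0.36],[[0,0,0],0]]'
cat > phi.py <<'E'
from fit import *
from go import goto
from bench import sensors
s=sensors.read_state(); p=R.T@(s["ee_pos"][:2]-t)-[.035,0]
print("phi from TCP",np.arctan2(-p[1],-p[0])+np.arcsin(.02/np.hypot(*p)),"r",np.hypot(*p)); goto(D(-.085,.02,.078),th)
E
python3 phi.py | tail -2
```

```text
time: 18.18
ee_pos: [0.4582, 0.15, 0.0796]
eef_rot: [0.994, 0.11, 0.0, -0.001]
ft_force: [0.9, 5.4, -1.2]
width: 0.0006
grip_force: 2.3
phi from TCP 0.188431589669327 r 0.12076658349982958
t 18.18 at [0.4582 0.15   0.0796] yaw 0.221 tool shift units (at target yaw) [ 0.02 -0.76  0.05] turn units 1.45 F [ 0.9  5.4 -1.2] w 0.0006 g 2.3 j [ 0.27  0.23 -0.74  1.96  0.18  1.01 -1.9 ]
```

```bash
python3 -m crank '[[[-0.03,0.21,0],-0.36],[[-0.03,0.21,0],-0.36],[[-0.03,0.21,0],-0.36],[[-0.03,0.21,0],-0.36],[[-0.03,0.21,0],-0.36],[[-0.03,0.21,0],-0.36],[[-0.02,0.12,0],-0.1],[[0,0,0],0],[[0,0,0],0]]'
python3 phi.py | tail -2
python3 - <<'E'
from h import *
cv2.imwrite("pics/f.png",cv2.resize(np.hstack([vision.camera("side")[180:330,180:380,::-1],vision.camera("top")[180:330,215:415,::-1]]),None,fx=2,fy=2,interpolation=cv2.INTER_CUBIC))
E
```

```text
time: 19.3
ee_pos: [0.467, 0.1111, 0.0798]
eef_rot: [0.964, 0.265, 0.001, -0.001]
ft_force: [-0.7, 11.5, -1.0]
width: 0.0009
grip_force: 4.2
phi from TCP 0.5217005008058789 r 0.12013780876532243
t 19.3 at [0.467  0.1111 0.0798] yaw 0.537 tool shift units (at target yaw) [-0.24 -2.06  0.06] turn units 3.71 F [-0.7 11.5 -1. ] w 0.0009 g 4.2 j [ 0.37  0.23 -0.76  1.97  0.18  1.01 -1.51]
```

View pics/f.png

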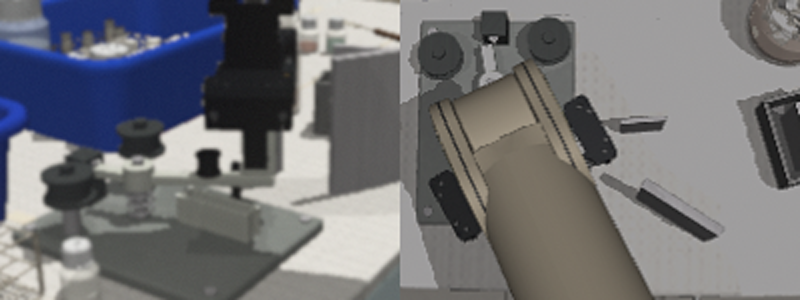

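The side view shows the arm swung over the block, beam end at (270,178), with the fingers at (255,150) on the paddle. The estimate is 0.52 rad with 11.5 N. I'll check that the hold is steady, then hand in.

```bash
python3 -m crank '[[[0,0,0],0],[[0,0,0],0],[[0,0,0],0],[[0,0,0],0]]'; python3 phi.py | tail -2 | head -1
python3 -c "
from bench import r
print(r.close_job())"
```

```text
time: 19.9
ee_pos: [0.467, 0.1112, 0.0798]
eef_rot: [0.964, 0.266, 0.001, -0.001]
ft_force: [0.3, 11.0, -0.2]
width: 0.0007
grip_force: 4.2
phi from TCP 0.521365445562236 r 0.12014364168501121
the job is handed in; nothing more can be done
None
```

I handed the job in at about 20 s, but no verdict came back: the lock plate stands released on the caddy floor, and the fingers hold the tensioner arm still at about 0.52 rad (from the fingertip position) with about 11 N; no bystander was seen disturbed, though I only re-checked the beaker.

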